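Work the seized bolt of the large specimen case free

TASK

The corroded slide bolt on the lid of the larger of the two steel specimen cases has seized. Work it free with short strokes, drawing it out until it jams and pushing it right back home, over and over until it runs, then leave it fully drawn so that the lid can be opened. Leave the smaller case bolted.

Things in the scene. Friction and masses are not known exactly. Their poses are not given: they have to be found in the camera images.
- large_grip (a point): In the upright steel handle of the seized bolt on the larger case (180 x 240 mm, 100 tall, fixed). Handle: 24 mm along x, 14 along y, 70 above the lid; the point is on its centre line, 50 above the lid. z up; +y: the way the bolt is drawn; it moves with the bolt. Bolt and straps reach 20 mm above the lid, clear of a grip from above, best with the fingers before and behind the handle along y.
- large_bolt (a joint): Draw of the seized bolt, m: 0 home (in the keeper), 0.050 end stop, fully drawn. Drag 3-10 N; stays where left. The first pull jams hard at about 0.020 however hard it is pulled (15 N or more means jammed); once pulled to within 2 mm of that and pushed back home (0.003 or less), the next pull jams at about 0.026; pulled to that and pushed home again, it then runs right out.
- small_grip (a point): The like point on the similar bolt of the smaller case (130 x 160 mm, 70 tall, fixed): in its upright handle, 20 mm along x, 14 along y, rising 60 above the lid; the point is 40 above the lid, 110 above the bench. Same axes. Not to be worked.
- small_bolt (a joint): Draw of the smaller case's bolt, m: 0 home, 0.035 fully drawn. It moves easily (about 3 N) and must stay home.
Things that resemble listed ones, but are neither listed nor needed, are in the scene too. Leave any red or yellow look-alike of the part that bears small_grip alone.

How it is judged:
By the outcome, as a careful person would: the job done as asked, in the order asked, and still so for the second after the job is handed in, with the robot touching nothing.
It also fails if it takes over 32 s, if anything falls off the work surface, if the arm or the gripper's body presses on something with over 40 N, if the wrist force passes 120 N, or if a joint passes its speed limit or range.

ROBOT

A 6-joint arm with a two-finger parallel gripper is mounted at the origin on the work surface. World frame = base frame: x ahead of the robot, y to its left, z up, the work surface at z = 0. Lengths are in m, angles in rad, forces in N, time in s.
With the tool pointing down it reaches from about 0.25 to 0.775 m from the base axis. Payload 4 kg.
Tool frame: the origin (TCP) lies at the very end of the fingers, on their centre line; the grasp point (between the pads) lies 19 mm behind it (robot.hold_point_z is the distance from the TCP to the grasp point, in m); z points along the fingers, y is the line along which they close (so a half turn about z gives the same grasp; the last joint's range is limited). The gripper opens to 94 mm and grips with 3 to 60 N. Pads are 16 mm wide; open, the fingers measure 119 mm over their backs; the gripper's body (75 mm by 177 mm) begins 78 mm behind the grasp point.
Start: joints at [1.023, 0.087, 1.371, -0, 1.684, -0.103], TCP at [0.237, 0.496, 0.206] pointing down, gripper open.
Joint ranges: [-3.1, 3.1], [-0.76, 2.03], [0.27, 2.55], [-1.08, 4.22], [0.17, 2.65], [-2.57, 2.57]. Speed limits (rad/s): [2.79, 2.79, 3.14, 3.14, 3.14, 3.14].

INTERFACE

Orientations are given as [roll, pitch, yaw] about the fixed x, y, z axes, in that order (R = Rz(yaw) Ry(pitch) Rx(roll)).
In Python, from bench import robot gives the robot as it stands.
- The arm moves only by the tool carry_out, never from a script. Its argument "steps" is a list of rows, each a list of 3 entries, a list of its own where there are three numbers: the shift along the tool's x, y, z in m, then the turn about the tool's z in units of 10 degrees (1.0 is 10 degrees), then the closure, from -1 (fully open) to 1 (shut). In form: [[[tx, ty, tz], roll, jaw], ...]. A call has 1 to 10 rows; each row is the pose to reach, as a shift and turn from the pose commanded when the call began, along the tool's axes at that moment; what a row does not reach only later rows make up. A row lasts 1/8 s, in which the tool goes at most 62.5 mm and 10.7 degrees, less where a joint would pass 70% of its speed; a pose out of reach is approached as far as the arm can. A call with a gripper value outside its range is refused whole. The fingers move at their own pace and stop on an object; the grip force is fixed at half the most. Time passes only in rows, so rows that repeat a pose let the fingers close. It gives the time, the measured TCP pose, the force, the opening and the grip force at its end, in the units of the state.
- robot.get_obs(): the state, without advancing time (a new reading comes with each control period).
- robot.snapshot(name): name is "scene" or "top"; returns a dict with "image" (384x512x3 uint8, red, green, blue), "z_map" (384x512 float32, m along the optical axis (not along the pixel's ray), 0 where there is no reading), "mtx" (3x3 intrinsics, pixels), "D" ([k1, k2, p1, p2, k3] as OpenCV has them; the pictures are not rectified), "R" (3x3) and "t" (3): a world point X has camera coordinates R X + t. Camera axes: x right, y down, z forward; pixel columns grow to the right and rows downward; lengths in m; the calibration is good to about 2 mm. A picture is of the moment at which its call begins.
- robot.close_job(): hands the job in; it is judged then, once.
The state is a dict: "time": time; "joint_positions": joint angles; "qvel": joint speeds; "joint_torque": joint torques, N m; "tool_pos": TCP position; "ee_rot": TCP orientation; "wrist_force": force on the tool from outside, world axes, zero at the start; "wrist_torque": the same for the moment, N m; "width": finger opening in m; "finger_force": force on a finger pad.
Only numpy, scipy, OpenCV 4.12 (cv2) and the standard library are available. Lean on these libraries where they do the work, as an engineer would, in place of code of your own. Each camera call takes 0.05 s, during which the arm holds its last target. There are 200 camera calls.

## Working session

There is one attempt and no reset: what is moved stays moved. The work goes in short steps, Python scripts to look and compute and a tool call to move; the robot and the scene stay as the last step left them, time stands still between calls to the robot, and variables do not carry over. Pictures are saved under pics/ and viewed, at most 10 in all, crops included, and the job is handed in when it is done.

Besides the shell and the picture viewer there is one more tool, called after ">>>" as name(argument=value, ...), one argument or row to a line, values as JSON. carry_out: Moves the arm, as the interface text tells. Its arguments: {"type":"object","properties":{"steps":{"type":"array","items":{"type":"array"}}},"required":["steps"]}

```bash
mkdir -p pics
python3 - <<'E'
from bench import robot
import cv2,numpy as np
for n in("scene","top"):
    s=robot.snapshot(n); cv2.imwrite(f"pics/{n}0.png",cv2.resize(s["image"][:,:,::-1],(800,600)))
    np.savez(f"{n}0.npz",**s)
o=robot.get_obs();print(o)
E
```

```text
{'time': 0.1, 'joint_positions': array([ 1.02288237e+00,  8.79102737e-02,  1.37204729e+00,  6.69344823e-06,
        1.68358850e+00, -1.03133568e-01]), 'qvel': array([ 1.71280172e-04, -6.20703066e-04, -3.73025338e-03, -9.13343854e-05,
       -7.83920851e-04,  2.11303947e-04]), 'joint_torque': array([ 1.62646924e-03, -3.41254735e+01, -3.03300941e+01,  7.18544237e-02,
        3.04421294e-02, -8.83501639e-05]), 'tool_pos': array([0.23641564, 0.49607599, 0.20443358]), 'ee_rot': array([-3.13965031e+00, -2.07721974e-04,  2.69681281e+00]), 'wrist_force': array([-1.28621731, -0.83987432,  0.61802336]), 'wrist_torque': array([-0.01722861,  0.02848552,  0.01289383]), 'finger_force': 0.0, 'width': 0.09396910240042997}
```

View pics/scene0.png

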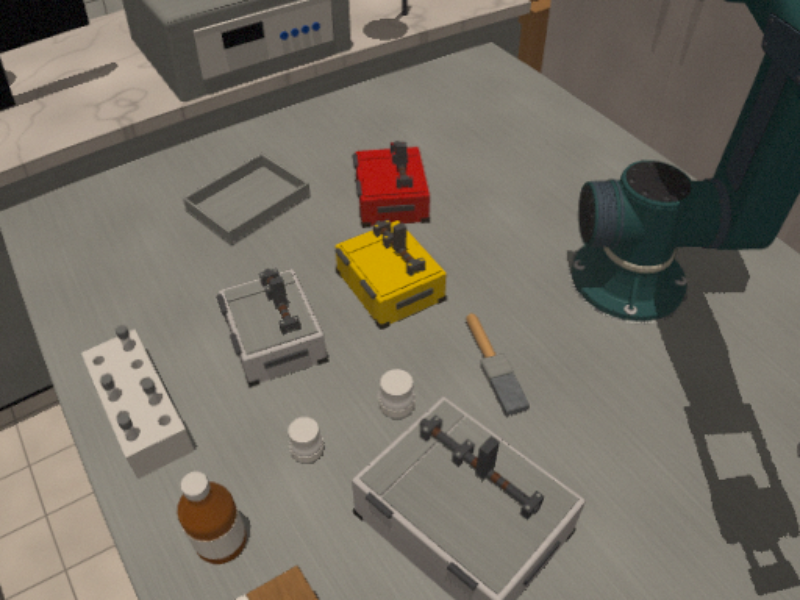

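View pics/top0.png

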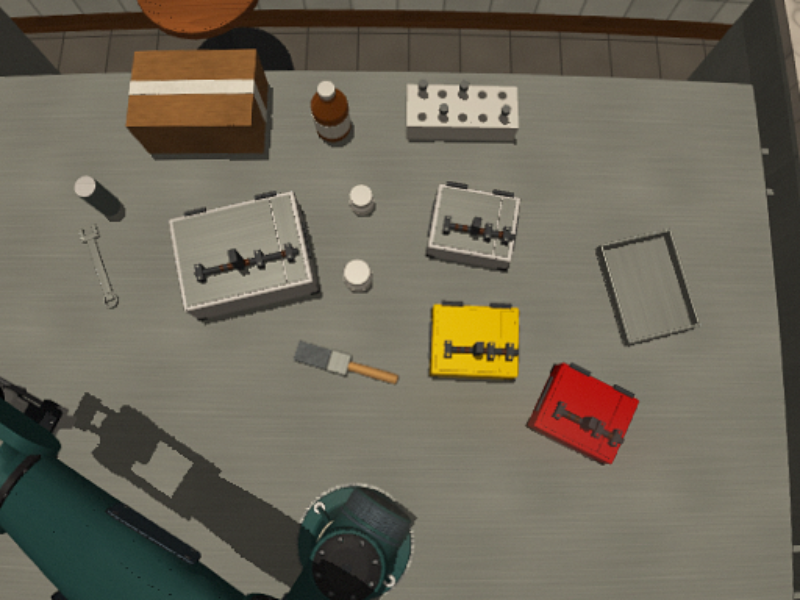

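The scene view shows the large grey case at lower right with its handle at about (487,457). The top view shows the same case at (243,255) with the handle at (237,260), and the bolt drawn toward image left. The small grey case is at (474,228). Next I'll enlarge the large case and turn pixels into positions.

```bash
cat > h.py <<'E'
import numpy as np,cv2
def world(s):
    z=s["z_map"];h,w=z.shape
    u,v=np.meshgrid(np.arange(w),np.arange(h))
    p=cv2.undistortPoints(np.stack([u,v],-1).reshape(-1,1,2).astype(float),s["mtx"],s["D"]).reshape(h,w,2)
    c=np.dstack([p*z[...,None],z]); X=(c-s["t"])@s["R"]; X[z==0]=np.nan
    return X
E
python3 - <<'E'
import numpy as np,cv2
from h import world
s=dict(np.load("top0.npz")); X=world(s)
a=X[110:215,100:215]; f=a.reshape(-1,3)
hd=f[(f[:,2]>.145)&(f[:,2]<.19)]; print("handle",len(hd),hd.mean(0),hd.min(0),hd.max(0))
lid=f[(f[:,2]>.09)&(f[:,2]<.108)];print("lid",len(lid),np.median(lid[:,2]))
r=cv2.minAreaRect(lid[:,:2].astype(np.float32));print(r)
b=f[(f[:,2]>.111)&(f[:,2]<.135)]; print("bolt",len(b)); 
l=cv2.fitLine(b[:,:2].astype(np.float32),cv2.DIST_L2,0,.01,.01).ravel();print(l)
print("handle rect",cv2.minAreaRect(hd[:,:2].astype(np.float32)))
print("bolt y ends", b[b[:,1].argmin()],b[b[:,1].argmax()])
s2=dict(np.load("scene0.npz")); X2=world(s2); g=X2.reshape(-1,3)
c=np.array(hd.mean(0));m=(np.hypot(g[:,0]-c[0],g[:,1]-c[1])<.04)&(g[:,2]>.13)
q=g[m];print("scene handle",len(q),q.min(0),q.max(0),q.mean(0))
cv2.imwrite("pics/c1.png",cv2.resize(s["image"][115:210,100:215,::-1],None,fx=6,fy=6,interpolation=cv2.INTER_CUBIC))
E
```

```text
handle 68 [0.49964485 0.20581503 0.16593482] [0.48755928 0.1980558  0.14506765] [0.51403758 0.21661497 0.17422353]
lid 4697 0.09948771290506023
((0.5327954888343811, 0.21393181383609772), (0.1886053830385208, 0.2421496957540512), 14.047835350036621)
bolt 356
[ 0.23969859 -0.97084737  0.5035601   0.19166894]
handle rect ((0.5010233521461487, 0.20734252035617828), (0.026222344487905502, 0.014759707264602184), 13.59432601928711)
bolt y ends [0.52255799 0.10293362 0.11609818] [0.49755849 0.28798066 0.11785607]
scene handle 217 [0.48961815 0.20091544 0.13020055] [0.51533033 0.21962723 0.17377206] [0.5048292  0.2129515  0.15840275]
```

View pics/c1.png

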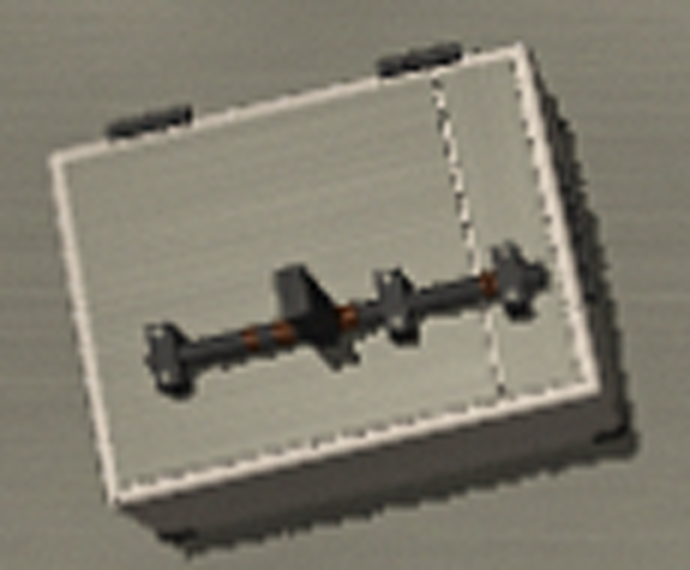

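The crop shows the bolt axis tilted about 14°. The keeper is at the right, (515,280), and the handle is at about (315,310), so drawing goes left along world d = (-0.24, 0.971). The handle centre is about (0.502, 0.208). I'll move to above it and turn about -39.4°.

>>> carry_out(
  steps=[
    [[-0.03,-0.012,0],-0.4,-1],
    [[-0.08,-0.032,0],-0.9,-1],
    [[-0.13,-0.052,0],-1.5,-1],
    [[-0.18,-0.072,0],-2.1,-1],
    [[-0.23,-0.092,0],-2.7,-1],
    [[-0.28,-0.112,0],-3.2,-1],
    [[-0.33,-0.132,0],-3.7,-1],
    [[-0.355,-0.143,0],-3.9,-1],
    [[-0.363,-0.146,0],-3.94,-1],
    [[-0.363,-0.146,0],-3.94,-1],
  ],
)

```text
time: 1.35
tool_pos: [0.5012, 0.2087, 0.2051]
ee_rot: [3.141, -0.001, -2.899]
wrist_force: [0.1, 0.4, -0.0]
width: 0.0941
finger_force: 0.0
```

Run:
```python
from bench import robot
import cv2,numpy as np
o=robot.get_obs();print({k:o[k] for k in("time","joint_positions","tool_pos","ee_rot","wrist_force","width")})
s=robot.snapshot("scene"); cv2.imwrite("pics/s1.png",cv2.resize(s["image"][200:384,180:420,::-1],(780,598),interpolation=cv2.INTER_CUBIC))
```

```text
{'time': 1.35, 'joint_positions': array([ 2.89698916e-01,  7.22171085e-02,  1.38758203e+00,  6.45121497e-04,
        1.68270955e+00, -1.52316848e+00]), 'tool_pos': array([0.50122214, 0.2087024 , 0.20507713]), 'ee_rot': array([ 3.14099584e+00, -9.45503343e-04, -2.89944955e+00]), 'wrist_force': array([ 0.14155825,  0.39728947, -0.00214591]), 'width': 0.0940968687029484}
```

View pics/s1.png

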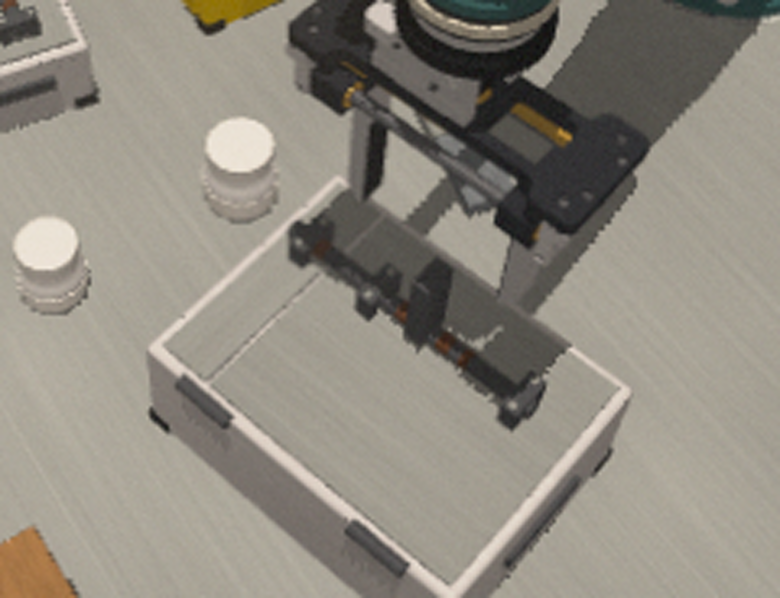

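The open fingers sit above the case, in line with the bolt and on either side of the handle, which is at crop (430,300). Now I'll descend and close.

>>> carry_out(
  steps=[
    [[0,0,0.02],0,-1],
    [[0,0,0.045],0,-1],
    [[0,0,0.065],0,-1],
    [[0,0,0.074],0,-1],
    [[0,0,0.074],0,1],
    [[0,0,0.074],0,1],
    [[0,0,0.074],0,1],
    [[0,0,0.074],0,1],
    [[0,0,0.074],0,1],
  ],
)

```text
time: 2.52
tool_pos: [0.5017, 0.2085, 0.1318]
ee_rot: [3.141, 0.001, -2.899]
wrist_force: [-0.9, -0.3, 0.9]
width: 0.0475
finger_force: 0.0
```

>>> carry_out(
  steps=[
    [[0,0,0],0,1],
    [[0,0,0],0,1],
    [[0,0,0],0,1],
    [[0,0,0],0,1],
    [[0,0,0],0,1],
    [[0,0,0],0,1],
  ],
)

```text
time: 3.28
tool_pos: [0.5014, 0.2092, 0.1315]
ee_rot: [3.14, 0.0, -2.898]
wrist_force: [-1.0, 4.2, -0.6]
width: 0.0135
finger_force: 30.0
```

Run:
```python
from bench import robot
o=robot.get_obs();print({k:o[k] for k in("time","tool_pos","ee_rot","wrist_force","width","finger_force","wrist_torque")})
```

```text
{'time': 3.275, 'tool_pos': array([0.50136293, 0.20919791, 0.1314544 ]), 'ee_rot': array([ 3.14029765e+00,  9.18433375e-05, -2.89830294e+00]), 'wrist_force': array([-1.03405064,  4.19278422, -0.64465747]), 'width': 0.013534332688105085, 'finger_force': 29.999706745147705, 'wrist_torque': array([ 0.50926394,  0.08843284, -0.02655807])}
```

Gripped: width 13.5 mm, with the home coordinate near 0.0828 along d. First pull, in small steps near the jam.

>>> carry_out(
  steps=[
    [[0,0.004,0],0,1],
    [[0,0.008,0],0,1],
    [[0,0.012,0],0,1],
    [[0,0.015,0],0,1],
    [[0,0.017,0],0,1],
    [[0,0.019,0],0,1],
    [[0,0.02,0],0,1],
    [[0,0.02,0],0,1],
  ],
)

```text
time: 4.28
tool_pos: [0.4972, 0.2259, 0.1315]
ee_rot: [-3.138, -0.0, -2.9]
wrist_force: [1.0, -5.6, -0.1]
width: 0.0139
finger_force: 30.0
```

>>> carry_out(
  steps=[
    [[0,0.001,0],0,1],
    [[0,0.002,0],0,1],
    [[0,0.003,0],0,1],
    [[0,0.003,0],0,1],
  ],
)

```text
time: 4.78
tool_pos: [0.4969, 0.2271, 0.1315]
ee_rot: [-3.135, -0.0, -2.901]
wrist_force: [1.9, -9.1, 1.2]
width: 0.0139
finger_force: 30.0
```

>>> carry_out(
  steps=[
    [[0,0.0015,0],0,1],
    [[0,0.003,0],0,1],
    [[0,0.0045,0],0,1],
    [[0,0.0045,0],0,1],
    [[0,0.0045,0],0,1],
  ],
)

```text
time: 5.4
tool_pos: [0.4968, 0.2277, 0.1314]
ee_rot: [-3.127, -0.001, -2.903]
wrist_force: [3.5, -18.0, 1.4]
width: 0.0141
finger_force: 30.1
```

Jammed at 18 N. Pushing it home.

>>> carry_out(
  steps=[
    [[0,-0.006,0],0,1],
    [[0,-0.011,0],0,1],
    [[0,-0.016,0],0,1],
    [[0,-0.021,0],0,1],
    [[0,-0.025,0],0,1],
    [[0,-0.029,0],0,1],
    [[0,-0.031,0],0,1],
    [[0,-0.032,0],0,1],
    [[0,-0.032,0],0,1],
  ],
)

```text
time: 6.52
tool_pos: [0.5015, 0.2088, 0.1314]
ee_rot: [3.133, 0.001, -2.896]
wrist_force: [-2.0, 12.6, -0.9]
width: 0.0142
finger_force: 30.1
```

>>> carry_out(
  steps=[
    [[0,-0.0015,0],0,1],
    [[0,-0.003,0],0,1],
    [[0,-0.003,0],0,1],
  ],
)

```text
time: 6.9
tool_pos: [0.5014, 0.2089, 0.1313]
ee_rot: [3.128, 0.001, -2.894]
wrist_force: [-3.4, 19.3, -1.9]
width: 0.0141
finger_force: 30.1
```

It is firmly home. Second pull, to about 0.026.

>>> carry_out(
  steps=[
    [[0,0.006,0],0,1],
    [[0,0.012,0],0,1],
    [[0,0.018,0],0,1],
    [[0,0.023,0],0,1],
    [[0,0.028,0],0,1],
    [[0,0.032,0],0,1],
    [[0,0.035,0],0,1],
    [[0,0.038,0],0,1],
    [[0,0.041,0],0,1],
    [[0,0.041,0],0,1],
  ],
)

```text
time: 8.15
tool_pos: [0.4953, 0.2336, 0.1313]
ee_rot: [-3.127, -0.001, -2.903]
wrist_force: [4.0, -18.4, 0.2]
width: 0.0138
finger_force: 30.1
```

Jammed at 25.6 mm with about 18 N. Pushing it home again.

>>> carry_out(
  steps=[
    [[0,-0.006,0],0,1],
    [[0,-0.012,0],0,1],
    [[0,-0.018,0],0,1],
    [[0,-0.024,0],0,1],
    [[0,-0.029,0],0,1],
    [[0,-0.034,0],0,1],
    [[0,-0.037,0],0,1],
    [[0,-0.039,0],0,1],
    [[0,-0.041,0],0,1],
    [[0,-0.041,0],0,1],
  ],
)

```text
time: 9.4
tool_pos: [0.5015, 0.2089, 0.1313]
ee_rot: [3.127, 0.001, -2.894]
wrist_force: [-2.5, 19.4, -2.6]
width: 0.014
finger_force: 30.1
```

Home again at the stop. Now the full draw.

>>> carry_out(
  steps=[
    [[0,0.007,0],0,1],
    [[0,0.014,0],0,1],
    [[0,0.021,0],0,1],
    [[0,0.028,0],0,1],
    [[0,0.035,0],0,1],
    [[0,0.041,0],0,1],
    [[0,0.047,0],0,1],
    [[0,0.053,0],0,1],
    [[0,0.058,0],0,1],
    [[0,0.058,0],0,1],
  ],
)

```text
time: 10.65
tool_pos: [0.4897, 0.2566, 0.1313]
ee_rot: [-3.14, -0.0, -2.899]
wrist_force: [1.0, -5.0, -1.6]
width: 0.0139
finger_force: 30.0
```

>>> carry_out(
  steps=[
    [[0,0.002,0],0,1],
    [[0,0.004,0],0,1],
    [[0,0.006,0],0,1],
    [[0,0.007,0],0,1],
    [[0,0.007,0],0,1],
  ],
)

```text
time: 11.28
tool_pos: [0.4895, 0.2573, 0.1312]
ee_rot: [-3.128, -0.001, -2.903]
wrist_force: [4.7, -19.5, -0.3]
width: 0.0139
finger_force: 30.1
```

It is at the end stop (s = 0.0500, 19.5 N). I'll relax the pull, open and rise.

>>> carry_out(
  steps=[
    [[0,-0.004,0],0,1],
    [[0,-0.005,0],0,1],
    [[0,-0.005,0],0,-0.5],
    [[0,-0.005,0],0,-0.5],
    [[0,-0.005,0],0,-0.5],
    [[0,-0.005,0],0,-0.5],
    [[0,-0.005,0],0,-0.5],
    [[0,-0.005,0],0,-0.5],
  ],
)

```text
time: 12.28
tool_pos: [0.4889, 0.2596, 0.1315]
ee_rot: [3.141, 0.0, -2.899]
wrist_force: [-0.4, 0.4, -0.2]
width: 0.0693
finger_force: 0.0
```

>>> carry_out(
  steps=[
    [[0,0,-0.02],0,-0.5],
    [[0,0,-0.05],0,-0.5],
    [[0,0,-0.09],0,-0.5],
    [[-0.05,0,-0.12],0,-0.5],
    [[0.1,0,-0.12],0,-0.5],
    [[0.15,0,-0.12],0,-0.5],
    [[0.15,0,-0.12],0,-0.5],
    [[0.15,0,-0.12],0,-0.5],
  ],
)

```text
time: 13.28
tool_pos: [0.3408, 0.2229, 0.2519]
ee_rot: [3.141, 0.001, -2.898]
wrist_force: [0.2, 0.2, 0.7]
width: 0.0701
finger_force: 0.0
```

Run:
```python
from bench import robot
import cv2,numpy as np
from h import world
o=robot.get_obs();print({k:o[k] for k in("time","tool_pos","wrist_force","width")})
for n in("scene","top"):
    s=robot.snapshot(n); X=world(s); g=X.reshape(-1,3)
    q=g[(g[:,2]>.145)&(g[:,2]<.18)&(abs(g[:,0]-.49)<.05)&(abs(g[:,1]-.24)<.07)]
    if len(q): print(n,len(q),q.min(0),q.max(0))
    if n=="scene": cv2.imwrite("pics/s2.png",cv2.resize(s["image"][150:384,100:420,::-1],(800,585),interpolation=cv2.INTER_CUBIC))
```

```text
{'time': 13.275, 'tool_pos': array([0.34081949, 0.22290614, 0.25189263]), 'wrist_force': array([0.22136661, 0.20869339, 0.65789699]), 'width': 0.070078995477257}
scene 148 [0.47726804 0.24916904 0.14513853] [0.50252474 0.26719077 0.17342648]
top 71 [0.47560381 0.24231173 0.14803358] [0.50357381 0.26240472 0.17749271]
```

View pics/s2.png

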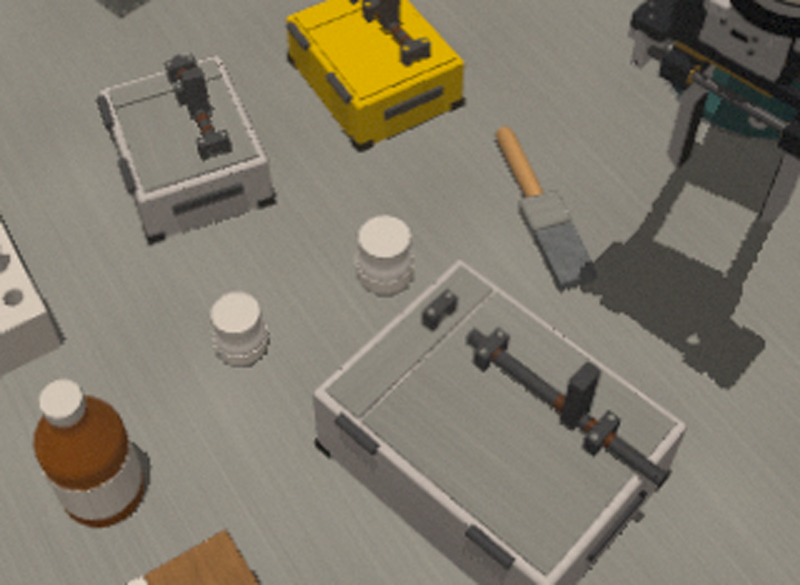

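The large bolt is clear of its keeper at (440,310), with the handle at (580,395) against the far strap. That is a shift of about 50 mm. The small case is untouched and the arm is clear. Handing in.

```bash
python3 -c "
from bench import robot
print(robot.close_job())"
```

```text
the job is handed in; nothing more can be done
None
```

The larger case's bolt was worked free with two jam-and-home strokes and left fully drawn at its 50 mm end stop; the smaller case was left bolted, the arm was clear, and the job was handed in at about 13.4 s.

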